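# Hang the slide drying tray on the twin studs of its stand

### The arm

A 6-joint arm with a two-finger parallel gripper is mounted at the origin on a cart in front of the work surface, level with it; the furniture and walls round the work are solid. World frame = base frame: x ahead of the robot, y to its left, z up, the work surface at z = 0. Lengths are in m, angles in rad, forces in N, time in s.
With the tool pointing down it reaches from about 0.25 to 0.85 m from the base axis. Payload 12.5 kg.
Tool frame: the origin (TCP) lies between the finger pads; the fingertips stand 14 mm ahead of it and the grasp point (between the pads) lies 5 mm behind it; z points along the fingers, y is the direction in which the jaws open and shut (so a half turn about z gives the same grasp; the last joint's range is limited). The gripper opens to 93 mm and grips with 3 to 60 N. Pads are 15 mm wide; open, the fingers measure 128 mm over their backs; the gripper's body (75 mm by 188 mm) begins 65 mm behind the grasp point.
Start: joints at [-1.343, 0.351, 1.652, -0, 1.139, -0.085], TCP at [0.169, -0.523, 0.233] pointing down, gripper open.
Joint ranges: [-2.75, 2.75], [-0.79, 2.1], [0.01, 2.65], [-1.57, 4.71], [0.07, 3.14], [-2.87, 2.87]. Speed limits (rad/s): [2.22, 2.22, 2.79, 3.14, 3.14, 3.14].

### API

Orientations are given as a unit quaternion [w, x, y, z].
In Python, from plant import readout, vision, job gives the robot as it stands. The module is installed in compiled form; this text tells all that it offers.
- The arm moves only by the tool step_arm, never from a script. Its argument "targets" is a list of rows, each a list of 4 numbers: the shift along the tool's x, y, z in mm, then the turn about the tool's z in rad. In form: [[dx, dy, dz, yaw], ...]. A call has 1 to 5 rows; each row shifts and turns the pose as measured when the row begins, along the tool's axes as they then stand; what a row does not reach is not made up. A row lasts 1/12 s, in which the tool goes at most 41.7 mm and 7.16 degrees, less where a joint would pass 70% of its speed; a pose out of reach is approached as far as the arm can. A call with a gripper value outside its range is refused whole. "grip" is the finger opening in mm, from 0 to 93, set as the call begins (left out, the last holds). The fingers move at their own pace and stop on an object; the grip force is fixed at half the most. Time passes only in rows, so rows that do not move let the fingers close. It gives the time, the measured TCP pose, the force and the opening at its end, in the units of the state.
- readout.observe(): the state, without advancing time (a new reading comes with each control period).
- vision.read_camera(name): name is "side" or "top" or "wrist"; returns a dict with "pixels" (400x640x3 uint8, blue, green, red), "camera_matrix" (3x3 intrinsics, pixels), "R" (3x3) and "t" (3): a world point X has camera coordinates R X + t. Camera axes: x right, y down, z forward; pixel columns grow to the right and rows downward; lengths in m; the calibration is good to about 2 mm. The wrist camera is an equidistant fisheye: a pixel r from the principal point sees the ray r / f radians off the axis. A picture is of the moment at which its call begins. There is no depth.
- job.hand_in(): hands the job in, once; it reports no verdict.
The state is a dict: "t": time; "joints": joint angles; "dq": joint speeds; "effort": joint torques, N m; "tcp_pos": TCP position; "tcp_rot": TCP orientation; "wrist_force": force on the tool from outside, world axes, zero at the start; "moment": the same for the moment, N m; "gripper_width": finger opening in m.
Only numpy, scipy, OpenCV 4.12 (cv2) and the standard library are available. Lean on these libraries where they do the work, as an engineer would, in place of code of your own. Each camera call takes 0.05 s, during which the arm holds its last target. There are 200 camera calls.

### The job

Take the steel slide tray by its blue grip, carry it level so that the stained smears stay put, and hang it on the drying stand: feel for the two brass studs with the two keyholes, push the back sheet over both heads until it lies flat on the rail, then let it down until both necks sit fully home in the slots, and let go. Work gently, never forcing the tray against the stand, and leave the bottles and the staining jar where they are.

Things in the scene. Friction and masses are not known exactly. Their poses are not given: they have to be found in the camera images.
- tray: Loose steel slide tray, about 0.25 kg, four stained slides fixed in it. Origin: middle of the lower edge of the back sheet's rear face; x points out of the rear face, away from the slides, y along the sheet, z up. Floor x -96 to -4 mm, y -68 to 68, walls 14 mm high. Upright back sheet 4 mm thick (x -4 to 0), y -68 to 68, z 0 to 102. Starts flat on the table; it can be set back down on it
- tray_grip (a point): Middle of the blue grip on top of the tray's back sheet, at x -6, y 0, z 129 mm in the tray's frame. The grip is 12 mm thick along x (pinch it across this), 64 mm wide along y and 38 mm tall, z 110 to 148. The wall behind the table stands at x 0.66 m of the world: keep the gripper and wrist clear of it
- tray_hole_l (a point): Centre, on the sheet's rear face, of the round part (17 mm in diameter) of the keyhole at the tray's y +42, z 62 mm. Above each round hole runs a slot 10 mm wide with a rounded top edge at z 81 mm; the tray hangs by the tops of the slots
- tray_hole_r (a point): The same for the keyhole at the tray's y -42, z 62 mm; the keyholes are 84 mm apart
- stand: Drying stand of aluminium profile, fixed. Origin: on the table under the middle of the rail's front face; -x points out of that face towards where the tray comes from, y along the rail, z up. Rail and, below it, a bar at z 80 to 100 mm have their faces in the plane x 0. Nothing of it is higher than z 165 mm. Feet at y -86 and 86 reach forward to x -80, 23 mm high (43 mm by the posts)
- rail_mid (a point): Middle of the rail's front face, at x 0, y 0, z 150 mm of the stand; the rail is 192 mm long, z 135 to 165. The two brass studs stand out of it towards -x at this height, 84 mm apart, on a dark strip clamped in the rail's slot. The pair's middle may lie up to 25 mm to either side (along y) of this point; this is not reported: feel or look for it. The strip does not shift when pushed
- hang_point (a point): Where the tray's origin is in height when hung: x 0, y 0, z 73 mm of the stand (y also shifts with the studs). Studs: neck 7 mm in diameter and 6.5 mm long from the rail, then a flat head 14 mm in diameter, 4.8 mm thick, edge bevelled 1.2 mm, its front 11.3 mm before the rail. Heads opposite the round holes: tray's origin at z 88 mm. Then it goes down 15 mm onto the necks
- stain_bottle: Brown stain bottle with a red cap, 55 mm in diameter, 115 mm high, loose; origin under its middle. Leave it alone
- coplin_jar: Square glass staining jar with a lid, 52x52x104 mm, loose; origin under its middle. Leave it alone
- oil_bottle: Small brown bottle, 28 mm in diameter, 60 mm high, loose; origin under its middle. Leave it alone

How it is judged:
By the outcome, as a careful person would: the job done as asked, in the order asked, and still so for the second after the job is handed in, with the robot touching nothing.
It also fails if it takes over 72 s, if anything falls off the work surface, if the arm or the gripper's body presses on something with over 40 N, if the wrist force passes 120 N, or if a joint passes its speed limit or range.

## Working session

There is one attempt and no reset: what is moved stays moved. The work goes in short steps, Python scripts to look and compute and a tool call to move; the robot and the scene stay as the last step left them, time stands still between calls to the robot, and variables do not carry over. Pictures are saved under pics/ and viewed, about 8 in all and at most 12, crops included, and the job is handed in when it is done.

Besides the shell and the picture viewer there is one more tool, called after ">>>" as name([rows], argument=value, ...), one row to a line, values as JSON. step_arm: Moves the arm, as the interface text tells. Its arguments: {"type":"object","properties":{"targets":{"type":"array","items":{"type":"array","items":{"type":"number"}}},"grip":{"type":"number"}},"required":["targets"]}

```bash
mkdir -p pics
cat > h.py <<'E'
import numpy as np, cv2
from plant import readout, vision, job
def cam(n,save=None):
    c=vision.read_camera(n)
    c={k:np.array(v) for k,v in c.items()}
    if save: cv2.imwrite('pics/'+save,c['pixels'])
    return c
def ray(c,u,v,fish=False):
    K=c['camera_matrix'];x=(u-K[0,2])/K[0,0];y=(v-K[1,2])/K[1,1]
    if fish:
        r=np.hypot(x,y);d=np.array([x/r*np.sin(r),y/r*np.sin(r),np.cos(r)]) if r>0 else np.array([0,0,1.])
    else: d=np.array([x,y,1.])
    d=c['R'].T@d;return -c['R'].T@c['t'],d/np.linalg.norm(d)
def plane(c,u,v,z,fish=False,ax=2):
    o,d=ray(c,u,v,fish);return o+d*(z-o[ax])/d[ax]
def proj(c,X):
    p=c['R']@np.array(X)+c['t'];q=c['camera_matrix']@p;return q[:2]/q[2]
E
python3 - <<'E'
from h import *
a=cam('top','top.png');b=cam('side','side.png')
for c in(a,b): print(c['camera_matrix'],-c['R'].T@c['t'],c['R'])
print(readout.observe())
E
```

```text
[[411.88513715   0.         326.60166167]
 [  0.         411.88513715 193.39258991]
 [  0.           0.           1.        ]] [0.39100271 0.16168817 0.99359097] [[-0.00588831 -0.99938252 -0.03463967]
 [-0.99661583  0.00870514 -0.08173808]
 [ 0.08198915  0.03404114 -0.9960517 ]]
[[457.72452944   0.         319.16766542]
 [  0.         457.72452944 195.34831655]
 [  0.           0.           1.        ]] [0.45040482 0.94507935 0.54370151] [[-0.9990331  -0.04257539 -0.01096322]
 [-0.01047401  0.47267642 -0.88117382]
 [ 0.04269838 -0.88020698 -0.47266533]]
{'t': 0.1, 'joints': array([-1.34260086e+00,  3.51196605e-01,  1.65234381e+00,  2.58033653e-05,
        1.13908014e+00, -8.45967139e-02]), 'dq': array([ 1.91333237e-05, -3.53218838e-04, -1.47040096e-03,  2.58259646e-04,
       -2.22329334e-03, -1.53382256e-03]), 'effort': array([ 1.12994319e-03, -4.98027241e+01, -2.85703450e+01,  7.00274273e-02,
        2.38874339e-02, -3.96487144e-05]), 'tcp_pos': array([ 0.16921165, -0.52302534,  0.23215363]), 'tcp_rot': array([-5.13469222e-04,  9.87795751e-01,  1.55753944e-01, -2.51848268e-05]), 'wrist_force': array([-0.61108792,  0.08619759, -0.16850681]), 'moment': array([0.02574723, 0.02377124, 0.03101334]), 'gripper_width': 0.09281961133904063}
```

View pics/top.png

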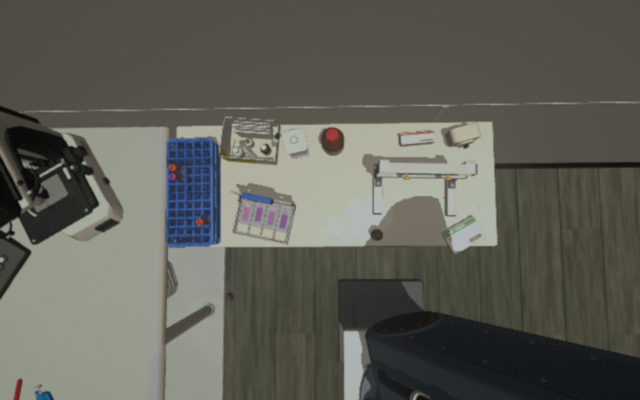

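View pics/side.png

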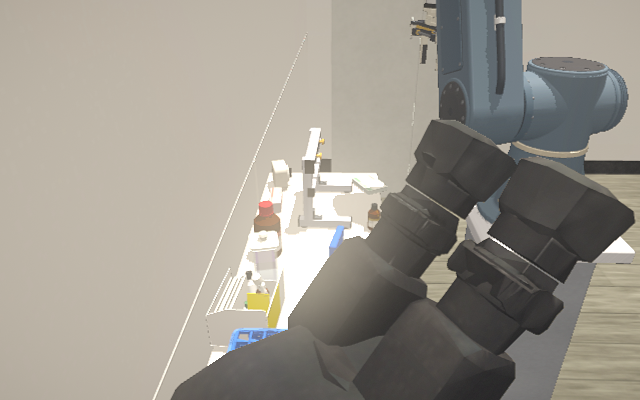

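The top view shows the tray at (264,215) with its blue grip at (255,197), the stand's rail at (378–478,165) and the brass studs at about (406,178) and (447,178). In the side view the microscope hides the tray except part of the grip at (337,240). Next I'll measure these from an enlarged crop.

Run:
```python
from h import *
c=cam('top');im=c['pixels']
hsv=cv2.cvtColor(im,cv2.COLOR_BGR2HSV)
m=cv2.inRange(hsv,(100,120,60),(130,255,255));m[:,:225]=0;m[:,320:]=0;m[:170]=0;m[240:]=0
p=np.argwhere(m)[:,::-1].astype(np.float32);r=cv2.minAreaRect(p);print('grip',r,len(p))
for q in cv2.boxPoints(r): print(q,plane(c,*q,0.148)[:2])
g=cv2.inRange(hsv,(12,110,90),(30,255,255));g[:,:360]=0;g[:150]=0;g[200:]=0;g[:,500:]=0
n,l,s,ce=cv2.connectedComponentsWithStats(g)
for i in range(1,n): print('brass',s[i],ce[i],plane(c,*ce[i],0.150))
a=cv2.resize(im[110:255,220:500],None,fx=2.8,fy=2.8,interpolation=cv2.INTER_CUBIC);cv2.imwrite('pics/crop.png',a)
```

```text
grip ((255.65386962890625, 197.76927185058594), (29.820016860961914, 4.635235786437988), 11.888657569885254) 135
[240.58624 196.96555] [0.45472884 0.36918879]
[241.54114 192.42975] [0.46415639 0.36729731]
[270.7215 198.573 ] [0.45086437 0.30631757]
[269.7666 203.1088] [0.44148267 0.30825239]
brass [404 174   5   5  18] [406.05555556 176.38888889] [0.49398357 0.027385   0.15      ]
brass [445 175   6   5  19] [447.42105263 177.63157895] [ 0.490575   -0.05650298  0.15      ]
```

View pics/crop.png

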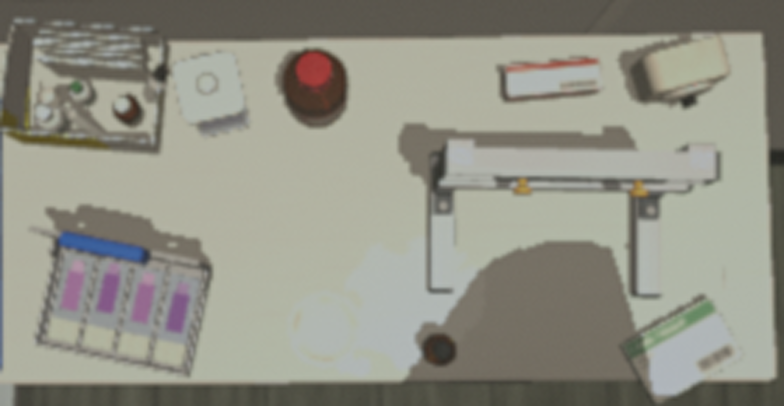

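The crop shows the tray front facing the robot, tilted about −12°, and the rail with two studs at crop (522,186) and (638,188). The tray grip is near (0.453, 0.338) with yaw about −0.22. The studs' midpoint is near (0.492, −0.015) with yaw about −0.04. I'll move towards the tray.

>>> step_arm([
  [22,-30,0,0],
  [22,-30,0,0],
  [22,-30,0,0],
  [22,-30,0,0],
  [22,-30,0,0],
])

```text
t: 0.57
tcp_pos: [0.2271, -0.3444, 0.23]
tcp_rot: [-0.001, 0.988, 0.153, -0.0]
wrist_force: [1.3, 0.4, 0.5]
gripper_width: 0.0931
```

>>> step_arm([
  [22,-30,0,0],
  [22,-30,0,0],
  [22,-30,0,0],
  [22,-30,0,0],
  [22,-30,0,0],
])

```text
t: 0.98
tcp_pos: [0.2867, -0.1593, 0.2297]
tcp_rot: [-0.001, 0.989, 0.151, -0.0]
wrist_force: [0.6, -0.1, 0.3]
gripper_width: 0.093
```

>>> step_arm([
  [22,-30,0,0],
  [22,-30,0,0],
  [22,-30,0,0],
  [22,-30,0,0],
  [22,-30,0,0],
])

```text
t: 1.4
tcp_pos: [0.347, 0.0261, 0.2308]
tcp_rot: [-0.0, 0.989, 0.15, 0.001]
wrist_force: [0.7, -0.4, 0.5]
gripper_width: 0.093
```

>>> step_arm([
  [0,0,0,-0.12],
  [0,0,0,-0.12],
  [0,0,0,-0.12],
  [0,0,0,-0.12],
  [0,0,0,-0.12],
])

```text
t: 1.82
tcp_pos: [0.3476, 0.035, 0.2306]
tcp_rot: [-0.0, 0.897, 0.443, 0.001]
wrist_force: [0.1, 0.0, 1.0]
gripper_width: 0.0929
```

>>> step_arm([
  [0,0,0,-0.12],
  [0,0,0,-0.12],
  [0,0,0,-0.12],
  [0,0,0,-0.09],
  [40,5,0,0],
])

```text
t: 2.23
tcp_pos: [0.3587, 0.0704, 0.2303]
tcp_rot: [-0.0, 0.767, 0.642, 0.001]
wrist_force: [1.3, -0.3, 0.1]
gripper_width: 0.0932
```

>>> step_arm([
  [40,5,0,0],
  [40,5,0,0],
  [40,5,0,0],
  [40,5,0,0],
  [40,5,0,0],
])

```text
t: 2.65
tcp_pos: [0.4198, 0.2689, 0.2305]
tcp_rot: [0.0, 0.769, 0.64, 0.001]
wrist_force: [0.9, -0.6, 0.3]
gripper_width: 0.093
```

>>> step_arm([
  [40,5,0,0],
  [38,4,0,0],
  [0,0,0,0],
  [0,0,0,0],
])

```text
t: 2.98
tcp_pos: [0.4431, 0.3538, 0.2285]
tcp_rot: [0.0, 0.767, 0.642, 0.001]
wrist_force: [-0.5, -0.6, -0.2]
gripper_width: 0.0932
```

Run:
```python
from h import *
w=cam('wrist','w1.png');s=readout.observe();print(s['tcp_pos'],s['tcp_rot'],s['joints'])
print(w['camera_matrix'],-w['R'].T@w['t'],w['R'])
```

```text
[0.44309451 0.35342629 0.22859463] [3.24559374e-05 7.67093035e-01 6.41535358e-01 8.11904708e-04] [5.91111392e-01 3.84450976e-01 1.61313830e+00 1.16817351e-04
 1.14238175e+00 7.68862480e-01]
[[309.70691629   0.         319.62452802]
 [  0.         309.70691629 197.63922607]
 [  0.           0.           1.        ]] [0.45438407 0.41927891 0.38007391] [[ 9.84339842e-01 -1.76280106e-01  6.31714576e-04]
 [-1.71281141e-01 -9.55566123e-01  2.39908639e-01]
 [-4.16874752e-02 -2.36259833e-01 -9.70795265e-01]]
```

View pics/w1.png

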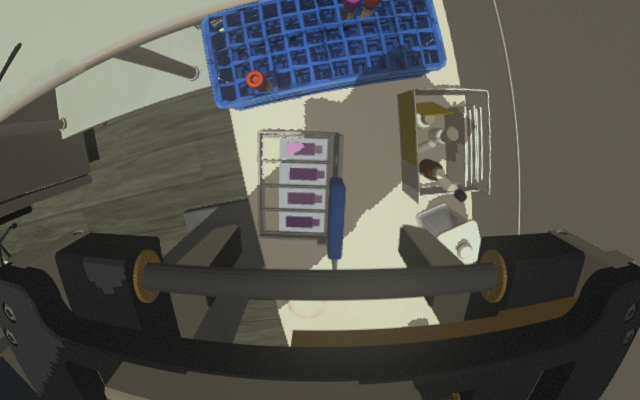

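The wrist view shows the tray at (298,185) and its blue grip at (337,220), between the fingers. I'll measure the grip.

Run:
```python
from h import *
w=cam('wrist');im=w['pixels'];hsv=cv2.cvtColor(im,cv2.COLOR_BGR2HSV)
m=cv2.inRange(hsv,(100,120,40),(130,255,255));m[:,:310]=0;m[:,360:]=0;m[:165]=0;m[275:]=0
p=np.argwhere(m)[:,::-1].astype(np.float32)
P=np.array([plane(w,*q,0.148,True)[:2] for q in p],np.float32);r=cv2.minAreaRect(P*1000)
print(r);B=cv2.boxPoints(r);print(B)
s=readout.observe();C=np.array(r[0])/1000
t=2*np.arctan2(s['tcp_rot'][2],s['tcp_rot'][1]);d=C-s['tcp_pos'][:2]
print('theta',t,'dx',d@[np.cos(t),np.sin(t)],'dy',d@[np.sin(t),-np.cos(t)])
```

```text
((454.8388977050781, 343.8522033691406), (49.66168975830078, 7.255219459533691), 78.55790710449219)
[[446.3575  320.2345 ]
 [453.46854 318.79523]
 [463.32028 367.4699 ]
 [456.20926 368.90918]]
theta 1.3920894446858636 dx -0.006394552128653317 dy 0.013108764600114462
```

>>> step_arm([
  [-14,13,0,0.03],
  [0,0,30,0],
  [0,0,30,0],
  [0,0,30,0],
  [0,0,0,0],
])

```text
t: 3.5
tcp_pos: [0.4545, 0.3306, 0.1394]
tcp_rot: [0.001, 0.779, 0.627, 0.003]
wrist_force: [-0.7, -0.5, -1.1]
gripper_width: 0.0927
```

```bash
cat > st.py <<'E'
from h import *
s=readout.observe();t=2*np.arctan2(s['tcp_rot'][2],s['tcp_rot'][1])
print(s['t'],s['tcp_pos'].round(4),'theta',t.round(4),s['tcp_rot'].round(4),s['wrist_force'].round(2),s['moment'].round(3),s['gripper_width'].round(4))
E
python3 st.py;python3 - <<'E'
from h import *
w=cam('wrist','w2.png');cv2.imwrite('pics/w2.png',w['pixels'][80:330,170:470].repeat(2,0).repeat(2,1))
E
```

```text
Traceback (most recent call last):
  File "st.py", line 3, in <module>
    print(s['t'],s['tcp_pos'].round(4),'theta',t.round(4),s['tcp_rot'].round(4),s['wrist_force'].round(2),s['moment'].round(3),s['gripper_width'].round(4))
                                                                                                                               ^^^^^^^^^^^^^^^^^^^^^^^^
AttributeError: 'float' object has no attribute 'round'
```

View pics/w2.png

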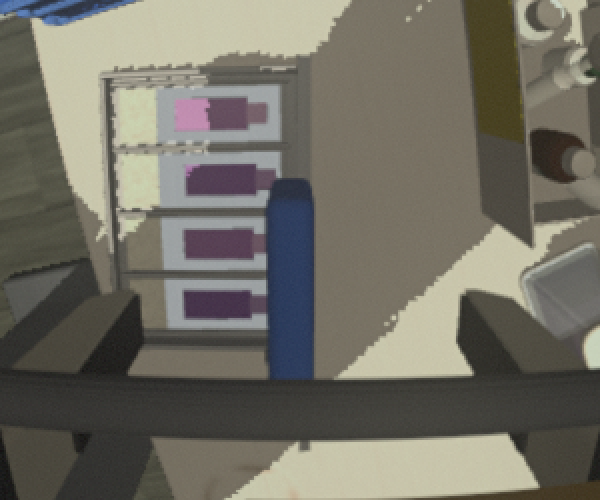

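The grip stands upright in the picture, between crop x 267 and 314, with its far end at row 182. The near end is hidden by the gripper's bar. I'll get the offset from the far end.

```bash
sed -i "s/s\['gripper_width'\].round(4)/round(float(s['gripper_width']),4)/" st.py; python3 st.py
python3 - <<'E'
from h import *
w=cam('wrist');s=readout.observe();t=2*np.arctan2(s['tcp_rot'][2],s['tcp_rot'][1])
for u,v in((303.5,190),(327,190),(315,175)):
    P=plane(w,u,v,.148,True)[:2];d=P-s['tcp_pos'][:2];print(P,d@[np.cos(t),np.sin(t)],d@[np.sin(t),-np.cos(t)])
E
```

```text
3.55 [0.4557 0.3313 0.1423] theta 1.3557 [0.0009 0.7789 0.6271 0.0049] [-0.61 -0.38  0.58] [-0.026 -0.099  0.033] 0.0931
[0.45492285 0.36646913] 0.032987419571777366 -0.008991335328959798
[0.46600822 0.36402676] 0.03296408504892074 0.0023598809883995818
[0.46193659 0.37243549] 0.04031167862007045 -0.003410541621423937
```

>>> step_arm([
  [7,-3,15,0],
  [0,0,0,0],
  [0,0,0,0],
])

```text
t: 3.85
tcp_pos: [0.4579, 0.3402, 0.1358]
tcp_rot: [0.002, 0.779, 0.627, 0.01]
wrist_force: [-0.2, -0.1, 0.8]
gripper_width: 0.093
```

```bash
python3 st.py
```

```text
3.85 [0.4579 0.3402 0.1358] theta 1.3545 [0.0016 0.7792 0.6266 0.0105] [-0.21 -0.1   0.78] [-0.021 -0.006  0.044] 0.093
```

The tool has tilted about 0.02 rad while going down. I'll test whether a small upward move undoes that before I grasp.

>>> step_arm([
  [0,0,-15,0],
])

```text
t: 3.93
tcp_pos: [0.457, 0.3394, 0.1506]
tcp_rot: [0.002, 0.779, 0.627, 0.009]
wrist_force: [-0.2, 0.2, -0.3]
gripper_width: 0.093
```

```bash
python3 st.py; python3 -c "
from h import *
for i in range(3): cam('side')"; python3 st.py
```

```text
3.9333 [0.457  0.3394 0.1506] theta 1.3546 [0.0015 0.7792 0.6267 0.0093] [-0.23  0.19 -0.28] [-0.042 -0.005  0.01 ] 0.093
4.0833 [0.4586 0.3404 0.153 ] theta 1.3546 [0.0019 0.7792 0.6266 0.0125] [-0.08  0.55  0.12] [-0.047 -0.015 -0.018] 0.0929
```

>>> step_arm([
  [0,0,-15,0],
  [0,0,0,0],
  [0,0,0,0],
])

```text
t: 4.33
tcp_pos: [0.4583, 0.3398, 0.1689]
tcp_rot: [0.002, 0.779, 0.627, 0.013]
wrist_force: [0.2, -0.0, -0.0]
gripper_width: 0.0925
```

```bash
python3 st.py
```

```text
4.3333 [0.4583 0.3398 0.1689] theta 1.3545 [0.002  0.7792 0.6266 0.0131] [ 0.18 -0.01 -0.03] [-0.02  -0.019 -0.021] 0.0925
```

>>> step_arm([
  [0,0,0,0],
  [0,0,0,0],
  [0,0,0,0],
  [0,0,0,0],
  [0,0,0,0],
])

```text
t: 4.75
tcp_pos: [0.4577, 0.3392, 0.1665]
tcp_rot: [0.002, 0.779, 0.627, 0.012]
wrist_force: [-0.2, 0.0, 1.1]
gripper_width: 0.0929
```

```bash
python3 st.py
```

```text
4.75 [0.4577 0.3392 0.1665] theta 1.3543 [0.0018 0.7793 0.6265 0.0118] [-0.17  0.02  1.06] [ 0.009 -0.062  0.009] 0.0929
```

>>> step_arm([
  [0,0,-30,0],
  [0,0,-30,0],
])

```text
t: 4.92
tcp_pos: [0.4541, 0.3369, 0.2217]
tcp_rot: [0.001, 0.779, 0.627, 0.006]
wrist_force: [0.6, -1.1, 0.3]
gripper_width: 0.0931
```

```bash
python3 st.py
```

```text
4.9167 [0.4541 0.3369 0.2217] theta 1.3543 [0.0012 0.7793 0.6266 0.006 ] [ 0.62 -1.14  0.34] [-0.052 -0.086 -0.024] 0.0931
```

>>> step_arm([
  [0,0,0,0],
])

```text
t: 5.0
tcp_pos: [0.4555, 0.3378, 0.2261]
tcp_rot: [0.002, 0.779, 0.627, 0.009]
wrist_force: [0.2, -0.1, 0.8]
gripper_width: 0.0929
```

```bash
python3 st.py
```

```text
5.0 [0.4555 0.3378 0.2261] theta 1.3543 [0.0015 0.7793 0.6266 0.009 ] [ 0.18 -0.12  0.79] [-0.068 -0.059 -0.072] 0.0929
```

>>> step_arm([
  [0,0,14,0],
  [0,0,14,0],
  [0,0,14,0],
  [0,0,14,0],
  [0,0,10,0],
])

```text
t: 5.42
tcp_pos: [0.4581, 0.3395, 0.1601]
tcp_rot: [0.002, 0.779, 0.627, 0.013]
wrist_force: [-0.2, 0.2, -0.3]
gripper_width: 0.0922
```

```bash
python3 st.py
```

```text
5.4167 [0.4581 0.3395 0.1601] theta 1.3545 [0.002  0.7792 0.6266 0.0128] [-0.21  0.23 -0.28] [-0.046 -0.018  0.042] 0.0922
```

>>> step_arm([
  [0,0,8,0],
  [0,0,6,0],
  [0,0,4,0],
  [0,0,2,0],
])

```text
t: 5.75
tcp_pos: [0.4578, 0.3393, 0.1361]
tcp_rot: [0.002, 0.779, 0.627, 0.011]
wrist_force: [-0.7, -0.2, 0.3]
gripper_width: 0.0927
```

```bash
python3 st.py
```

```text
5.75 [0.4578 0.3393 0.1361] theta 1.3545 [0.0017 0.7792 0.6266 0.011 ] [-0.66 -0.16  0.3 ] [-0.044 -0.11   0.032] 0.0927
```

>>> step_arm([
  [-1,-4,5,0],
  [0,0,3,0],
  [0,0,2,0],
])

```text
t: 6.0
tcp_pos: [0.4539, 0.3396, 0.1258]
tcp_rot: [0.002, 0.779, 0.627, 0.012]
wrist_force: [0.4, 0.0, 0.1]
gripper_width: 0.0929
```

>>> step_arm([
  [0,0,0,0],
  [0,0,0,0],
  [0,0,0,0],
  [0,0,0,0],
  [0,0,0,0],
], grip=0)

```text
t: 6.42
tcp_pos: [0.4542, 0.3398, 0.1264]
tcp_rot: [0.002, 0.779, 0.627, 0.012]
wrist_force: [-0.2, 1.0, -0.1]
gripper_width: 0.064
```

```bash
python3 st.py
```

```text
6.4167 [0.4542 0.3398 0.1264] theta 1.3547 [0.0019 0.7792 0.6267 0.0124] [-0.17  0.98 -0.11] [-0.021 -0.034 -0.002] 0.064
```

Closing takes about 70 mm/s, so it needs more rows.

>>> step_arm([
  [0,0,0,0],
  [0,0,0,0],
  [0,0,0,0],
  [0,0,0,0],
  [0,0,0,0],
])

```text
t: 6.83
tcp_pos: [0.4544, 0.3399, 0.1268]
tcp_rot: [0.002, 0.779, 0.627, 0.013]
wrist_force: [-0.3, 0.0, -0.5]
gripper_width: 0.0311
```

>>> step_arm([
  [0,0,0,0],
  [0,0,0,0],
  [0,0,0,0],
  [0,0,0,0],
  [0,0,0,0],
])

```text
t: 7.25
tcp_pos: [0.4539, 0.34, 0.1271]
tcp_rot: [0.001, 0.779, 0.626, 0.012]
wrist_force: [-1.2, 0.2, 3.5]
gripper_width: 0.0122
```

```bash
python3 st.py
```

```text
7.25 [0.4539 0.34   0.1271] theta 1.3541 [0.0014 0.7794 0.6264 0.0122] [-1.2   0.17  3.5 ] [0.091 0.84  0.056] 0.0122
```

Held at 12.2 mm. I'll lift gently.

>>> step_arm([
  [0,0,-3,0],
  [0,0,-5,0],
  [0,0,-8,0],
  [0,0,-12,0],
  [0,0,-14,0],
])

```text
t: 7.67
tcp_pos: [0.4516, 0.3382, 0.1683]
tcp_rot: [0.002, 0.779, 0.627, 0.009]
wrist_force: [-1.3, 0.7, -2.4]
gripper_width: 0.0115
```

>>> step_arm([
  [0,0,-14,0],
  [0,0,-12,0],
  [0,0,-10,-0.04],
  [0,0,-7,-0.06],
  [0,0,-3,-0.06],
])

```text
t: 8.08
tcp_pos: [0.4516, 0.3376, 0.2215]
tcp_rot: [0.003, 0.725, 0.688, 0.011]
wrist_force: [0.7, 0.9, -2.4]
gripper_width: 0.0118
```

```bash
python3 st.py
```

```text
8.0833 [0.4516 0.3376 0.2215] theta 1.5184 [0.0034 0.7253 0.6883 0.0112] [ 0.69  0.88 -2.43] [-0.015 -0.152 -0.001] 0.0118
```

>>> step_arm([
  [-10,-1,0,0],
  [-20,-1,0,0],
  [-28,-1,0,0],
  [-30,-1,0,0],
  [-30,-1,0,0],
])

```text
t: 8.5
tcp_pos: [0.4396, 0.2179, 0.2216]
tcp_rot: [0.004, 0.725, 0.689, 0.013]
wrist_force: [1.0, 0.4, -3.1]
gripper_width: 0.0122
```

>>> step_arm([
  [-30,-1,0,0],
  [-30,-1,0,0],
  [-30,-1,0,0],
  [-30,-1,0,0],
  [-30,-1,0,0],
])

```text
t: 8.92
tcp_pos: [0.4218, 0.059, 0.2195]
tcp_rot: [0.005, 0.728, 0.685, 0.013]
wrist_force: [1.2, 0.2, -2.7]
gripper_width: 0.012
```

```bash
python3 st.py
```

```text
8.9167 [0.4218 0.059  0.2195] theta 1.51 [0.0046 0.7282 0.6852 0.0129] [ 1.17  0.16 -2.67] [ 0.007 -0.129  0.017] 0.012
```

>>> step_arm([
  [-22,0,0,-0.02],
  [-18,0,0,0],
  [-12,0,0,0],
  [-8,0,0,0],
  [-5,0,0,0],
])

```text
t: 9.33
tcp_pos: [0.4141, -0.0151, 0.219]
tcp_rot: [0.006, 0.726, 0.687, 0.012]
wrist_force: [-0.0, -0.1, -2.2]
gripper_width: 0.0116
```

>>> step_arm([
  [-3,0,0,0],
  [-1,0,0,0],
  [0,0,0,0],
])

```text
t: 9.58
tcp_pos: [0.4133, -0.0197, 0.219]
tcp_rot: [0.006, 0.727, 0.686, 0.012]
wrist_force: [-0.3, 0.1, -2.9]
gripper_width: 0.0116
```

```bash
python3 st.py
python3 - <<'E'
from h import *
w=cam('wrist');s=cam('side');t=cam('top')
np.savez('v1.npz',**{n+k:v for n,c in zip('wst',(w,s,t)) for k,v in c.items()})
a=cv2.resize(t['pixels'][130:240,340:500],(640,440),interpolation=cv2.INTER_CUBIC)
b=s['pixels'][100:260,220:420]
b=cv2.resize(b,(800,640),interpolation=cv2.INTER_CUBIC)[:, :]
cv2.imwrite('pics/s3.png',cv2.resize(b,(750,600)))
cv2.imwrite('pics/wt3.png',np.vstack([cv2.resize(w['pixels'],(480,300)),cv2.resize(a,(480,300))]))
E
```

```text
9.5833 [ 0.4133 -0.0197  0.219 ] theta 1.5132 [0.0056 0.7271 0.6864 0.0121] [-0.29  0.09 -2.95] [-0.065 -0.122 -0.014] 0.0116
```

View pics/s3.png

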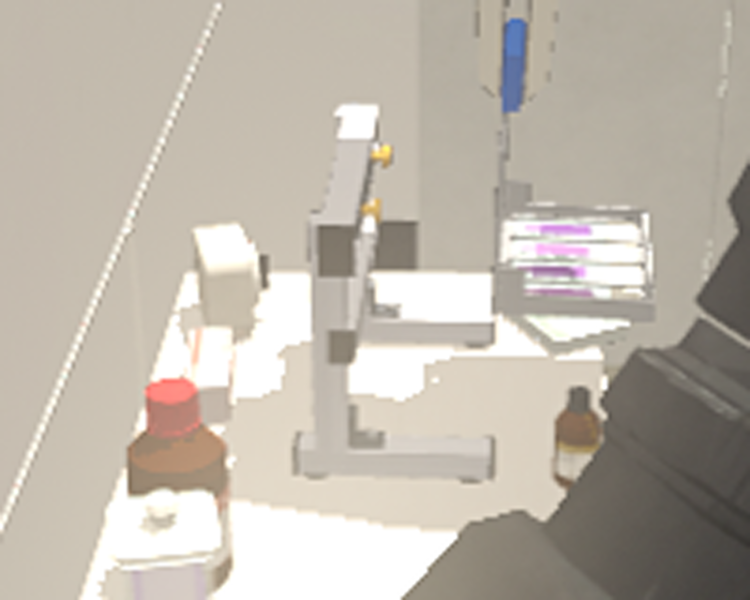

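View pics/wt3.png

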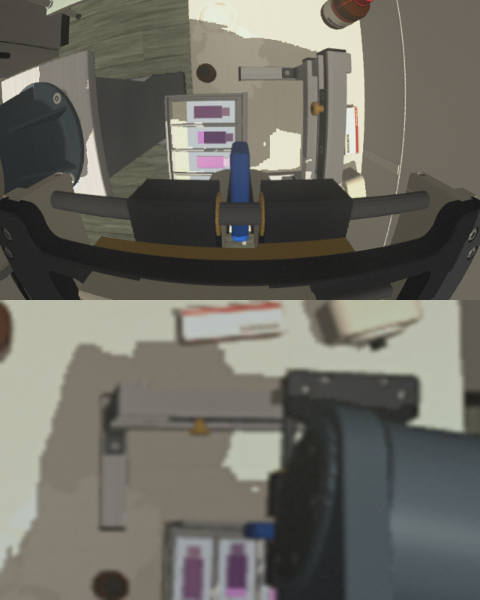

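The side view shows the sheet upright, parallel to the rail and level, with the studs at crop (372,210) and (382,155). The wrist view shows the left stud at about (423,143) in full-frame pixels and the tray's left end near row 127. I'll zoom in on the wrist view.

Run:
```python
from h import *
d=np.load('v1.npz');im=d['wpixels'];o=im[90:270,210:470]
cv2.imwrite('pics/w4.png',cv2.resize(o,(780,540),interpolation=cv2.INTER_CUBIC))
w={k[1:]:d[k] for k in d.files if k[0]=='w'}
hsv=cv2.cvtColor(im,cv2.COLOR_BGR2HSV)
g=cv2.inRange(hsv,(10,110,60),(30,255,255));g[:120]=0;g[170:]=0;g[:,:400]=0;g[:,450:]=0
n,l,s,ce=cv2.connectedComponentsWithStats(g)
for i in range(1,n):
  if s[i][4]>5: print('brass',s[i],ce[i],plane(w,*ce[i],.150,True))
t={k[1:]:d[k] for k in d.files if k[0]=='t'}
hsv=cv2.cvtColor(t['pixels'],cv2.COLOR_BGR2HSV)
g=cv2.inRange(hsv,(12,110,90),(30,255,255));g[:,:360]=0;g[:150]=0;g[200:]=0;g[:,500:]=0
n,l,s,ce=cv2.connectedComponentsWithStats(g)
for i in range(1,n): print('top brass',s[i],ce[i],plane(t,*ce[i],0.150))
```

```text
brass [417 136  15  18 169] [422.93491124 144.20710059] [0.49456203 0.02878586 0.15      ]
top brass [404 174   5   5  19] [406.         176.31578947] [0.49413553 0.02749491 0.15      ]
```

View pics/w4.png

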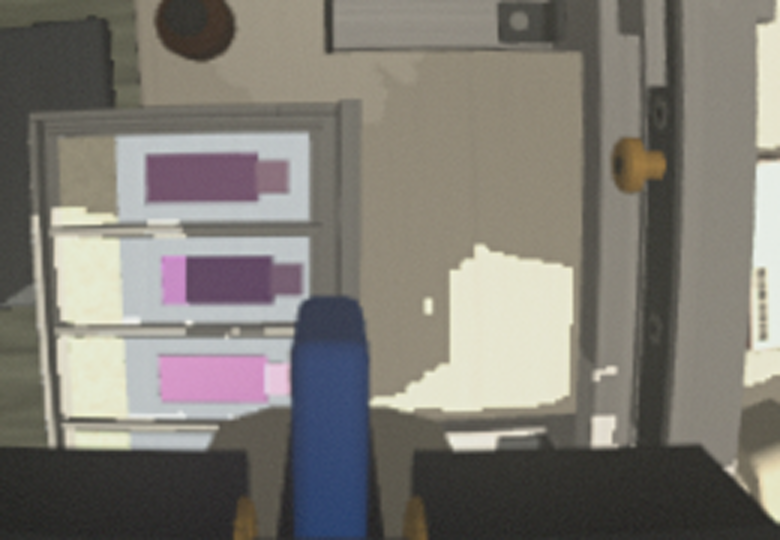

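The zoom shows the left stud's head at crop (612–645, 137–192), the sheet's left top corner at (349,100) and the rail's dark strip at x about 655. I'll cast these to compare tray and studs.

Run:
```python
from h import *
d=np.load('v1.npz');w={k[1:]:d[k] for k in d.files if k[0]=='w'}
f=lambda x,y,z:(plane(w,210+x/3,90+y/3,z,True)*1000).round(1)[:2]
print('cam',-w['R'].T@w['t'])
print('stud c',f(629,164.5,.15),'head front top',f(612,164.5,.15),'strip',f(665,164.5,.15))
print('sheet L rear/front',f(360,100,.194),f(338,100,.194),'at lower z',f(360,100,.15))
print('sheet line rear',f(360,110,.194),f(360,290,.194))
print('strip right edge',f(665,60,.15),f(665,300,.15),f(660,440,.15))
print('grip far end',f(329,298,.240), f(329,298,.23))
print('rail edges',f(683,60,.165),f(665,440,.165))
im=w['pixels'].astype(int)
for y in (100,115,130,185,200,220): # row profile across strip
    print(y,[int(v) for v in im[y,395:450].mean(1)])
for y in (130,150,170,180): print(y,[int(v) for v in im[y,312:342].mean(1)])
```

```text
cam [0.41305384 0.04554287 0.37106015]
stud c [491.9  28.4] head front top [487.4  28.5] strip [501.7  28.2]
sheet L rear/front [423.3  46.2] [419.1  46.4] at lower z [425.8  46.3]
sheet line rear [423.2  44.3] [421.3   9.5]
strip right edge [502.4  54.4] [501.9  -6.6] [502.1 -45. ]
grip far end [414.7  18. ] [414.8  15.9]
rail edges [501.   53.9] [497.4 -39. ]
100 [64, 73, 74, 77, 81, 82, 82, 80, 81, 83, 79, 82, 80, 84, 95, 116, 131, 136, 137, 136, 125, 102, 82, 82, 78, 81, 78, 83, 79, 86, 132, 137, 137, 136, 139, 136, 103, 70, 59, 61, 74, 84, 110, 132, 135, 136, 134, 137, 137, 136, 135, 132, 132, 133, 132]
115 [133, 133, 133, 133, 132, 134, 133, 133, 120, 97, 80, 79, 82, 80, 84, 113, 130, 133, 133, 133, 132, 134, 132, 133, 131, 134, 134, 131, 102, 83, 118, 134, 135, 136, 136, 136, 109, 72, 57, 58, 72, 79, 102, 124, 136, 135, 136, 136, 135, 134, 132, 132, 132, 131, 132]
130 [132, 132, 133, 134, 134, 132, 135, 133, 133, 93, 78, 78, 80, 80, 89, 109, 126, 134, 132, 131, 133, 133, 130, 131, 131, 131, 135, 130, 112, 88, 99, 59, 58, 67, 64, 68, 77, 61, 54, 58, 75, 80, 100, 124, 134, 136, 
[... 744 characters left out ...]
 79, 90, 112, 132, 135, 133, 131, 129, 131, 131, 133, 131, 132, 131, 132, 132, 132, 130]
130 [108, 109, 107, 108, 107, 109, 112, 114, 113, 106, 92, 96, 115, 116, 116, 114, 114, 116, 124, 141, 142, 143, 141, 140, 138, 137, 135, 134, 133, 133]
150 [185, 138, 113, 108, 110, 113, 112, 113, 113, 104, 94, 93, 113, 115, 115, 115, 116, 116, 124, 132, 134, 135, 135, 134, 134, 136, 133, 135, 133, 133]
170 [185, 134, 112, 108, 110, 112, 112, 111, 111, 104, 93, 95, 113, 116, 117, 113, 112, 115, 126, 133, 133, 135, 134, 134, 134, 134, 136, 136, 133, 135]
180 [183, 135, 114, 108, 109, 111, 111, 112, 111, 104, 94, 94, 115, 115, 115, 112, 112, 115, 129, 134, 135, 134, 135, 136, 134, 134, 132, 137, 136, 135]
```

The tray needs +11 mm along tool x, a turn of −0.017, 4 mm down, and about 65 mm forward to reach the heads. I'll go 50 mm forward and check.

>>> step_arm([
  [3,2,1,-0.01],
  [4,6,1,-0.007],
  [3,10,1,0],
  [1,12,1,0],
  [0,8,0,0],
])

```text
t: 10.15
tcp_pos: [0.4546, -0.0071, 0.2156]
tcp_rot: [0.006, 0.72, 0.694, 0.012]
wrist_force: [0.2, -0.7, -2.6]
gripper_width: 0.0118
```

>>> step_arm([
  [0,5,0,0],
  [0,3,0,0],
  [0,1,0,0],
])

```text
t: 10.4
tcp_pos: [0.4665, -0.0068, 0.2154]
tcp_rot: [0.005, 0.719, 0.695, 0.012]
wrist_force: [0.2, -0.1, -3.6]
gripper_width: 0.012
```

```bash
python3 st.py
python3 - <<'E'
from h import *
w=cam('wrist');s=cam('side')
np.savez('v2.npz',**{n+k:v for n,c in zip('ws',(w,s)) for k,v in c.items()})
a=cv2.resize(w['pixels'][100:240,280:450],(510,420),interpolation=cv2.INTER_CUBIC)
b=cv2.resize(s['pixels'][90:195,295:365],(280,420),interpolation=cv2.INTER_CUBIC)
cv2.imwrite('pics/w5.png',np.hstack([a,b]))
E
```

```text
10.4 [ 0.4665 -0.0068  0.2154] theta 1.5362 [0.0055 0.7192 0.6947 0.0122] [ 0.19 -0.11 -3.65] [-0.046 -0.025  0.006] 0.012
```

View pics/w5.png

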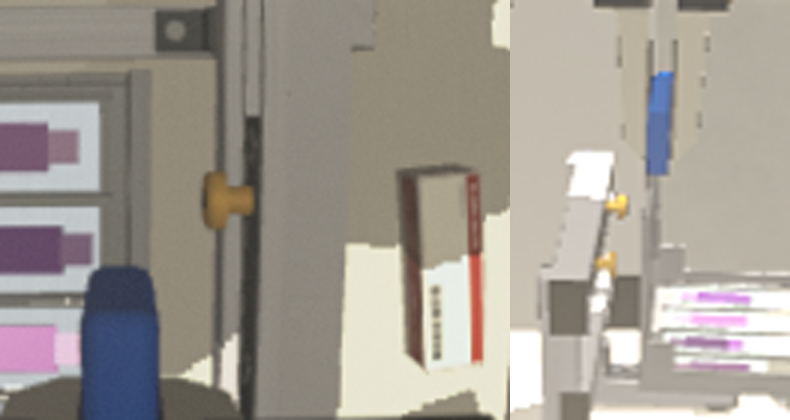

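The stud head is at crop (203–228, 172–230) and the sheet corner at (151,70). In the side view (right half) the sheet is upright, just in front of the heads.

Run:
```python
from h import *
d=np.load('v2.npz');w={k[1:]:d[k] for k in d.files if k[0]=='w'}
f=lambda x,y,z:(plane(w,280+x/3,100+y/3,z,True)*1000).round(1)[:2]
st=f(216,201,.15);hf=f(203,201,.15);e=f(151,70,.190);print('stud',st,'front',hf,'edge',e)
for psi in(-.035,-.04):
    y=np.array([-np.sin(psi),np.cos(psi)]);x=np.array([np.cos(psi),np.sin(psi)])
    print(psi,'shift y',(st-e)@y+26,'fwd to head front',(hf-e)@x)
im=w['pixels'].astype(float).mean(2)
R=[];T=[]
for r in range(128,180,4):
    c=im[r,362:375];k=np.argmax(np.diff(c));R.append(f((362+k+.5-280)*3,(r-100)*3,.165))
    c=im[r,324:336];k=np.argmax(np.diff(c));T.append(f((324+k+.5-280)*3,(r-100)*3,.19))
for A in(R,T): A=np.array(A);print(np.polyfit(A[:,1],A[:,0],1),A[0],A[-1])
im=d['spixels'];hsv=cv2.cvtColor(im,cv2.COLOR_BGR2HSV);g=cv2.inRange(hsv,(12,110,90),(30,255,255));g[:130]=0;g[165:]=0;g[:,:305]=0;g[:,335:]=0
n,l,s,ce=cv2.connectedComponentsWithStats(g);print(s[1:],ce[1:])
```

```text
stud [492.   28.1] front [488.9  28.2] edge [475.1  59.3]
-0.035 shift y -4.589512707919557 fwd to head front 14.879826141018953
-0.04 shift y -4.499223580068392 fwd to head front 15.032629765125773
[4.26798810e-02 4.98749606e+02] [501.   55.9] [499.8  23.8]
[5.09878129e-02 4.72139622e+02] [475.1  56.6] [473.7  28.9]
[[319 139   5   5  13]
 [317 153   4   6  12]] [[321.76923077 140.76923077]
 [319.         155.5       ]]
```

The tray has to go 4.5 mm back along tool x, and yaw agrees within 0.01. I'll correct that, then approach the heads slowly, feeling the force.

>>> step_arm([
  [-2,1,0,0],
  [-2,2,0,0],
  [-1,2,0,0],
  [0,1,0,0],
])

```text
t: 10.83
tcp_pos: [0.4712, -0.0128, 0.2157]
tcp_rot: [0.005, 0.719, 0.695, 0.012]
wrist_force: [-0.6, 0.2, -2.8]
gripper_width: 0.0115
```

```bash
python3 st.py
python3 - <<'E'
from h import *
w=cam('wrist');s=cam('side')
np.savez('v3.npz',**{n+k:v for n,c in zip('ws',(w,s)) for k,v in c.items()})
im=w['pixels'];hsv=cv2.cvtColor(im,cv2.COLOR_BGR2HSV)
g=cv2.inRange(hsv,(10,110,60),(30,255,255));g[:120]=0;g[200:]=0;g[:,:335]=0;g[:,400:]=0
n,l,st,ce=cv2.connectedComponentsWithStats(g)
i=1+np.argmax(st[1:,4]);b=st[i];print('brass',b)
row=np.argwhere(g[:,b[0]+1:b[0]+6].sum(1)>0).ravel();rc=(row.min()+row.max()+1)/2-.5;print('head rows',row.min(),row.max())
P=plane(w,b[0]+4,rc,.15,True)*1000;F=plane(w,b[0],rc,.15,True)*1000
gr=im.astype(float).mean(2)
print([int(v) for v in gr[112:134,327]],[int(v) for v in gr[112:134,328]])
e=plane(w,330.3,123.3,.19,True)*1000
y=np.array([.042,.999]);print('stud',P,F,'edge',e,'shift',(P-e)[:2]@y+26)
cv2.imwrite('pics/w6.png',cv2.resize(im[100:240,280:450],(680,560),interpolation=cv2.INTER_CUBIC))
E
```

```text
10.8333 [ 0.4712 -0.0128  0.2157] theta 1.5356 [0.0053 0.7194 0.6945 0.012 ] [-0.57  0.18 -2.84] [-0.031 -0.083  0.058] 0.0115
brass [342 149  16  19 196]
head rows 149 167
[114, 121, 94, 131, 137, 135, 137, 135, 135, 136, 134, 120, 117, 117, 114, 115, 116, 117, 116, 116, 116, 115] [99, 117, 95, 130, 136, 136, 136, 135, 137, 135, 135, 118, 115, 115, 117, 116, 117, 114, 115, 115, 115, 115]
stud [492.6234278   28.68955994 150.        ] [489.77473732  28.77797417 150.        ] edge [479.91774047  53.36654349 190.        ] shift 1.8813322945058353
```

>>> step_arm([
  [1,2,0,0],
  [0,2,0,0],
  [0,2,0,0],
  [0,1,0,0],
])

```text
t: 11.27
tcp_pos: [0.4787, -0.0117, 0.2159]
tcp_rot: [0.005, 0.719, 0.695, 0.012]
wrist_force: [0.5, -0.2, -2.8]
gripper_width: 0.012
```

```bash
python3 st.py
```

```text
11.2667 [ 0.4787 -0.0117  0.2159] theta 1.5356 [0.0053 0.7194 0.6945 0.012 ] [ 0.5  -0.2  -2.79] [-0.059 -0.119 -0.031] 0.012
```

>>> step_arm([
  [0,1,0,0],
  [0,1,0,0],
  [0,1,0,0],
])

```text
t: 11.52
tcp_pos: [0.482, -0.0117, 0.2159]
tcp_rot: [0.005, 0.719, 0.695, 0.012]
wrist_force: [0.2, 0.0, -2.5]
gripper_width: 0.012
```

```bash
python3 st.py
```

```text
11.5167 [ 0.482  -0.0117  0.2159] theta 1.5358 [0.0052 0.7193 0.6946 0.012 ] [ 0.17  0.   -2.5 ] [ 0.007 -0.059  0.02 ] 0.012
```

>>> step_arm([
  [0,1,0,0],
  [0,1,0,0],
  [0,1,0,0],
])

```text
t: 11.77
tcp_pos: [0.4852, -0.0118, 0.2158]
tcp_rot: [0.005, 0.719, 0.695, 0.012]
wrist_force: [0.0, 0.0, -2.5]
gripper_width: 0.0117
```

```bash
python3 st.py
```

```text
11.7667 [ 0.4852 -0.0118  0.2158] theta 1.5358 [0.005  0.7193 0.6946 0.0118] [ 0.03  0.   -2.47] [-0.072 -0.043 -0.024] 0.0117
```

>>> step_arm([
  [0,1,0,0],
  [0,1,0,0],
])

```text
t: 11.93
tcp_pos: [0.4874, -0.0119, 0.2159]
tcp_rot: [0.005, 0.719, 0.695, 0.012]
wrist_force: [0.6, 0.4, -2.7]
gripper_width: 0.0117
```

```bash
python3 st.py
```

```text
11.9333 [ 0.4874 -0.0119  0.2159] theta 1.5358 [0.005  0.7193 0.6946 0.0118] [ 0.62  0.44 -2.75] [ 0.002 -0.028 -0.025] 0.0117
```

Rear face estimated about 5 mm past the head fronts with no force, so the heads appear to be in the holes. I'll continue to the rail.

>>> step_arm([
  [0,1,0,0],
  [0,1,0,0],
])

```text
t: 12.1
tcp_pos: [0.4896, -0.0119, 0.2159]
tcp_rot: [0.005, 0.719, 0.695, 0.012]
wrist_force: [0.6, -0.1, -2.3]
gripper_width: 0.0114
```

>>> step_arm([
  [0,1,0,0],
  [0,1,0,0],
])

```text
t: 12.27
tcp_pos: [0.4913, -0.012, 0.2159]
tcp_rot: [0.004, 0.719, 0.695, 0.011]
wrist_force: [-3.5, -0.1, -0.5]
gripper_width: 0.0117
```

```bash
python3 st.py
```

```text
12.2667 [ 0.4913 -0.012   0.2159] theta 1.5362 [0.0045 0.7192 0.6947 0.0112] [-3.51 -0.12 -0.52] [-0.097  1.034  0.138] 0.0117
```

Contact at 3.5 N; the moment suggests the sheet's lower edge touches the lower bar first. I'll look.

```bash
python3 - <<'E'
from h import *
w=cam('wrist');s=cam('side')
a=cv2.resize(w['pixels'][100:220,290:390],(400,480),interpolation=cv2.INTER_CUBIC)
b=cv2.resize(s['pixels'][90:210,290:370],(400,600),interpolation=cv2.INTER_CUBIC)[:480]
b=cv2.resize(s['pixels'][90:210,290:385],(380,480),interpolation=cv2.INTER_CUBIC)
cv2.imwrite('pics/w7.png',np.hstack([a,b]))
E
python3 st.py
```

```text
12.3667 [ 0.4912 -0.012   0.2158] theta 1.5361 [0.0044 0.7192 0.6947 0.0112] [-3.65 -0.3  -1.51] [-0.083  0.845  0.126] 0.0121
```

View pics/w7.png

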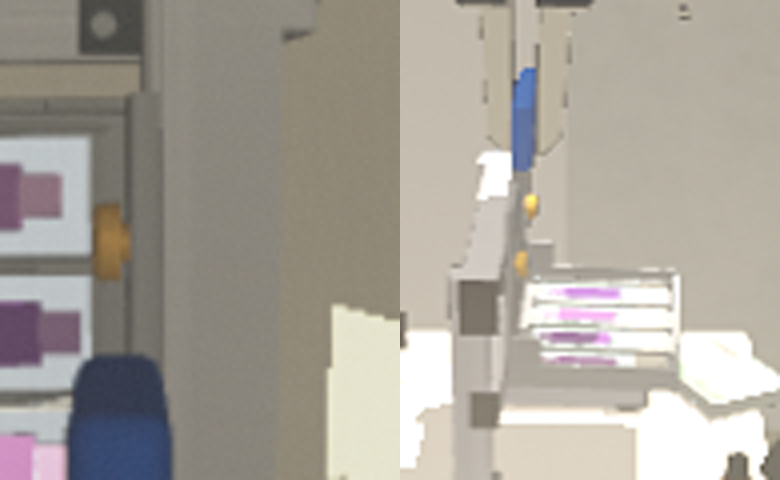

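Both heads have come through the sheet (wrist view at (112,240), side view at (530,205) and (521,263)). I'll push slightly until it lies flat.

>>> step_arm([
  [0,1,0,0],
  [0,1,0,0],
])

```text
t: 12.53
tcp_pos: [0.4921, -0.012, 0.2155]
tcp_rot: [0.003, 0.719, 0.695, 0.01]
wrist_force: [-6.0, -0.2, 0.3]
gripper_width: 0.012
```

```bash
python3 st.py
```

```text
12.5333 [ 0.4921 -0.012   0.2155] theta 1.5363 [0.0032 0.7191 0.6948 0.01  ] [-6.05 -0.2   0.34] [-0.061  1.473  0.157] 0.012
```

>>> step_arm([
  [0,1,0,0],
  [0,1,0,0],
])

```text
t: 12.7
tcp_pos: [0.4928, -0.012, 0.2152]
tcp_rot: [0.002, 0.719, 0.695, 0.009]
wrist_force: [-6.4, -0.7, 1.2]
gripper_width: 0.0119
```

```bash
python3 st.py
```

```text
12.7 [ 0.4928 -0.012   0.2152] theta 1.5366 [0.0017 0.7191 0.6949 0.0087] [-6.37 -0.69  1.17] [-0.133  1.602  0.09 ] 0.0119
```

>>> step_arm([
  [0,1,0,0],
  [0,1,0,0],
  [0,1,0,0],
])

```text
t: 12.95
tcp_pos: [0.4935, -0.0119, 0.2147]
tcp_rot: [-0.001, 0.719, 0.695, 0.006]
wrist_force: [-9.5, -0.5, 2.9]
gripper_width: 0.012
```

```bash
python3 st.py
```

```text
12.95 [ 0.4935 -0.0119  0.2147] theta 1.5368 [-0.001   0.719   0.695   0.0061] [-9.54 -0.48  2.94] [-0.109  2.137  0.129] 0.012
```

>>> step_arm([
  [0,1,0,0],
  [0,1,0,0],
])

```text
t: 13.12
tcp_pos: [0.4936, -0.0119, 0.2143]
tcp_rot: [-0.003, 0.719, 0.695, 0.004]
wrist_force: [-7.6, -0.3, 1.9]
gripper_width: 0.0117
```

```bash
python3 st.py
```

```text
13.1167 [ 0.4936 -0.0119  0.2143] theta 1.5371 [-0.003   0.7189  0.6951  0.0042] [-7.56 -0.25  1.91] [-0.049  1.674  0.085] 0.0117
```

The sheet is flat (x has stopped, tool vertical). I'll let it down onto the necks.

>>> step_arm([
  [0,0,1,0],
  [0,0,2,0],
  [0,0,2,0],
])

```text
t: 13.37
tcp_pos: [0.4935, -0.0118, 0.2093]
tcp_rot: [-0.003, 0.719, 0.695, 0.004]
wrist_force: [-4.0, 0.6, -1.0]
gripper_width: 0.0119
```

```bash
python3 st.py
```

```text
13.3667 [ 0.4935 -0.0118  0.2093] theta 1.5372 [-0.0032  0.7189  0.6951  0.0041] [-3.99  0.62 -0.96] [-0.006  0.782  0.139] 0.0119
```

>>> step_arm([
  [0,0,2,0],
  [0,0,2,0],
])

```text
t: 13.53
tcp_pos: [0.4935, -0.0116, 0.2048]
tcp_rot: [-0.003, 0.719, 0.695, 0.004]
wrist_force: [-3.5, -0.4, -1.3]
gripper_width: 0.012
```

```bash
python3 st.py
```

```text
13.5333 [ 0.4935 -0.0116  0.2048] theta 1.5373 [-0.0032  0.7188  0.6952  0.0042] [-3.49 -0.35 -1.31] [0.006 0.741 0.15 ] 0.012
```

>>> step_arm([
  [0,0,2,0],
  [0,0,1,0],
])

```text
t: 13.7
tcp_pos: [0.4935, -0.0116, 0.2012]
tcp_rot: [-0.003, 0.719, 0.695, 0.004]
wrist_force: [-4.1, -0.0, -0.7]
gripper_width: 0.0115
```

```bash
python3 st.py
```

```text
13.7 [ 0.4935 -0.0116  0.2012] theta 1.5372 [-0.0033  0.7189  0.6951  0.0042] [-4.08 -0.   -0.74] [-0.015  0.62   0.186] 0.0115
```

>>> step_arm([
  [0,0,1,0],
  [0,0,1,0],
])

```text
t: 13.87
tcp_pos: [0.4935, -0.0116, 0.1993]
tcp_rot: [-0.003, 0.719, 0.695, 0.004]
wrist_force: [-8.6, 0.0, 16.8]
gripper_width: 0.0118
```

```bash
python3 st.py
```

```text
13.8667 [ 0.4935 -0.0116  0.1993] theta 1.5373 [-0.0033  0.7188  0.6951  0.0041] [-8.590e+00  1.000e-02  1.676e+01] [0.137 1.884 0.164] 0.0118
```

It is home on the necks: vertical force rose to 17 N at the expected height, and Mx is small so both sides are bearing. I'll relax the load, check, then open.

>>> step_arm([
  [0,-0.3,-0.3,0],
  [0,0,0,0],
])

```text
t: 14.03
tcp_pos: [0.4935, -0.0116, 0.1998]
tcp_rot: [-0.003, 0.719, 0.695, 0.004]
wrist_force: [-4.2, 0.3, -0.9]
gripper_width: 0.0121
```

```bash
python3 st.py
python3 - <<'E'
from h import *
w=cam('wrist');s=cam('side')
a=cv2.resize(w['pixels'][100:220,290:390],(400,480),interpolation=cv2.INTER_CUBIC)
b=cv2.resize(s['pixels'][90:210,290:385],(380,480),interpolation=cv2.INTER_CUBIC)
cv2.imwrite('pics/w8.png',np.hstack([a,b]))
E
```

```text
14.0333 [ 0.4935 -0.0116  0.1998] theta 1.5372 [-0.003   0.7189  0.6951  0.0044] [-4.22  0.32 -0.93] [-0.015  0.722  0.134] 0.0121
```

View pics/w8.png

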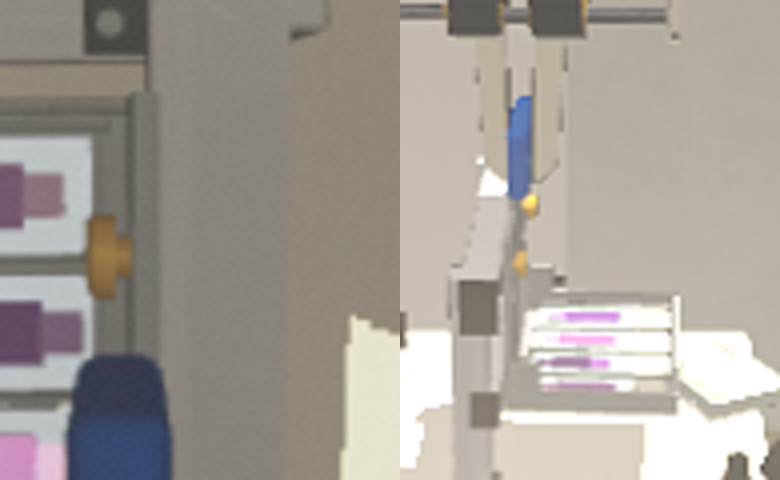

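The tray has come down on both necks; heads are now near the slot tops, in side view at (529,205) and (520,263). Now letting go.

>>> step_arm([
  [0,0,0,0],
  [0,0,0,0],
  [0,0,0,0],
  [0,0,0,0],
  [0,0,0,0],
], grip=50)

```text
t: 14.55
tcp_pos: [0.4963, -0.0119, 0.201]
tcp_rot: [-0.0, 0.719, 0.695, 0.007]
wrist_force: [-0.2, -1.7, 0.4]
gripper_width: 0.0402
```

>>> step_arm([
  [0,0,0,0],
  [0,0,0,0],
  [0,0,0,0],
])

```text
t: 14.8
tcp_pos: [0.4967, -0.012, 0.2013]
tcp_rot: [0.0, 0.719, 0.695, 0.007]
wrist_force: [-1.6, -0.1, 0.1]
gripper_width: 0.0497
```

```bash
python3 st.py
```

```text
14.8 [ 0.4967 -0.012   0.2013] theta 1.5363 [3.000e-04 7.192e-01 6.948e-01 7.300e-03] [-1.57 -0.1   0.15] [-0.031 -0.086 -0.01 ] 0.0497
```

>>> step_arm([
  [0,-3,-5,0],
  [0,-1,-10,0],
  [0,0,-15,0],
  [0,0,-20,0],
  [0,0,-20,0],
])

```text
t: 15.22
tcp_pos: [0.4894, -0.0123, 0.2727]
tcp_rot: [-0.002, 0.719, 0.695, 0.005]
wrist_force: [-0.1, 0.3, -0.9]
gripper_width: 0.0498
```

>>> step_arm([
  [0,-10,-15,0],
  [0,-20,-5,0],
  [0,-30,0,0],
  [0,-30,0,0],
  [0,-20,0,0],
])

```text
t: 15.63
tcp_pos: [0.3789, -0.0089, 0.3008]
tcp_rot: [0.002, 0.719, 0.695, 0.009]
wrist_force: [-0.3, 0.1, 0.9]
gripper_width: 0.0499
```

>>> step_arm([
  [0,-10,0,0],
  [0,-4,0,0],
  [0,0,0,0],
])

```text
t: 15.88
tcp_pos: [0.361, -0.0081, 0.3033]
tcp_rot: [0.004, 0.719, 0.695, 0.01]
wrist_force: [0.5, 0.1, 0.0]
gripper_width: 0.0505
```

```bash
python3 st.py
python3 - <<'E'
from h import *
w=cam('wrist');s=cam('side')
a=cv2.resize(w['pixels'],(480,300))
b=cv2.resize(s['pixels'][90:290,250:410],(480,600),interpolation=cv2.INTER_CUBIC)
cv2.imwrite('pics/end.png',np.hstack([cv2.resize(b,(320,400)),cv2.resize(w['pixels'][50:250,230:470],(480,400))]))
E
```

```text
15.8833 [ 0.361  -0.0081  0.3033] theta 1.5364 [0.0036 0.7191 0.6948 0.0098] [0.53 0.11 0.01] [-0.026 -0.054  0.02 ] 0.0505
```

View pics/end.png

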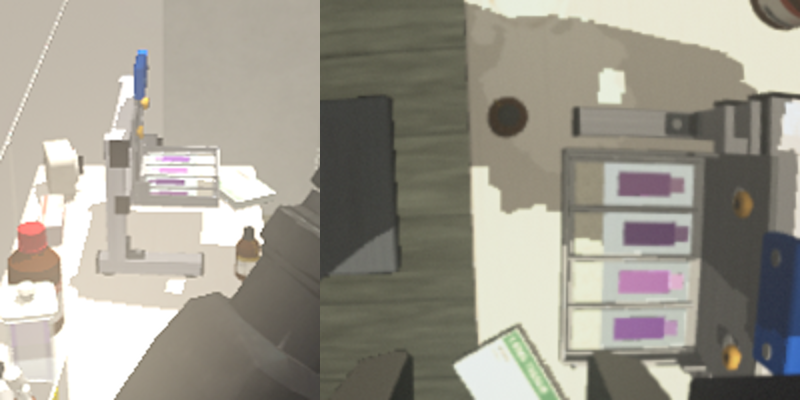

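The tray hangs level on both studs: the heads show in front of the sheet at (742,203) and (732,356) in the right half, and the gripper is clear. I'll hand the job in.

```bash
python3 -c "
from plant import job
print(job.hand_in())"
```

```text
the job is handed in; nothing more can be done
None
```

The tray now hangs on both studs, and I handed the job in at about 16 s of robot time. I took it by the blue grip, carried it level in front of the stand and lined it up using the wrist camera. Both keyholes went over the heads without resistance. I pressed the sheet flat on the rail with less than 10 N and let it down about 15 mm onto the necks.

**Last checks:**
- **Seating:** the upward force rose to about 17 N within 1 mm of the expected hanging height, with little sideways moment, so both necks were bearing. I took the load off before letting go.
- **Final picture:** the tray hangs level, with both heads in front of the sheet and the gripper well clear with no force on it. The bottles and jar were not touched.

**What was off:**
- **Tool tilt:** the tool tilted by about 0.025 rad on the way. The sheet's lower edge met the lower bar first and then settled flat as I pressed.
- **Sideways overshoot:** one sideways correction went about 4 mm too far and was put right before any contact.
- **Seating height:** I did not measure it again after letting go. I judged it only from the force reading and the pictures.

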